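Turn a hexagonal cheese carton label-up and date-stamp it

TASK

Roll the hexagonal carton that lies on the table over on the table top, one panel at a time and letting it come to rest flat on each panel, until its cream label panel is on top (do not turn it over in the air). Then lay it in the seat of the date stamper with the label still up, pull the stamp arm down by its red bar until the stamp presses firmly on the label, and let the arm go so that it springs back up. Leave the jar, the tape, the label roll and the marker pen as they are.

Things in the scene. Friction and masses are not known exactly. Their poses are not given: they have to be found in the camera images.
- carton: the only carton lying on its side: hexagonal prism of brown card, 150 mm long, 60 across flats, 69.3 across edges, panels 34.6 wide, 0.25 to 0.45 kg. Origin at its middle (30 mm up when flat on a panel), x along its length, any yaw. Panels in order: cream label, dark red, brown, green with grey block (opposite the label), brown, dark red
- label (a point): middle of the cream label panel (red-ringed roundel, white date field in its middle), 30 mm from the carton's axis; z points out of the panel, x along the carton. It starts on a slanting lower side, under a red panel; two 60-degree rolls away from that side bring it to the top
- stamper: date stamper, fixed to the table: base 262 x 100 mm, 12 high (x = -125 to +137). Origin on the table under the seat's middle, x along the seat to the hinge, z up. Two white saddles, 26 mm thick, at x = +-54: floor 32 mm above the table, cheeks to 55 mm parallel to the carton's lower slanting panels, 1 mm clear, 98 mm wide outside. Between them 80 mm are open down to the base
- seat (a point): where the seated carton's middle is, either way round: 62 mm above the table over the stamper's origin, axes as the stamper's. Steel end plates at x = +-79 mm leave 4 mm at each end; they are 50 mm wide and flare out to +-92 at their top, 64 mm above the table
- stamp_arm (a joint): angle of the stamp arm: 1.55 rad standing upright over the hinge (a spring holds it there), about 0.03 when the stamp first touches a seated carton, -0.03 when pressed right down on it, -0.08 when down with no carton. 1 to 4 N at the bar bring it down to the carton, about 4 N more press it home; it swings up by itself when let go
- stamp_hinge (a point): the arm's hinge axis (along the stamper's y), 112 mm from the seat's middle on its +x side, 104 mm above the table
- handle (a point): middle of the red bar at the arm's free end: round, 14 mm thick, along the stamper's y, 70 mm free between the arm's two sides (at y = +-38). At joint angle 0 it is 222 mm from the hinge axis towards -x and 12 mm above it, and it turns about that axis: 326 mm above the table with the arm up, 116 mm when down, then 110 mm from the seat's middle on the -x side
- stamp_head: the stamp under the middle of the arm: black block on a spring (6 mm travel, 2 to 7 N) with a rubber foot 30 x 15 mm, origin at the middle of the foot's underside; when down it is over the seat's middle
- jar_near: bystander: glass jar with cream lid, 72 mm across, 89 mm high, origin under its middle
- tape: bystander: roll of brown packing tape lying flat, 92 mm across, 48 mm high, origin under its middle
- labels: bystander: white roll of labels lying flat, 75 mm across, 30 mm high, origin under its middle
- marker: bystander: marker pen with a blue cap, 135 mm long along its y, 16 mm thick, origin under its middle
- board_edge (a point): middle of the right edge of the fixed cutting board, at its top, 22 mm above the table; the board reaches 165 mm in x either way from here and lies on the +y side of it
- packer_corner (a point): near left corner, at table height, of the vacuum packer that stands right of the stamper: everything at greater x and smaller y than this is taken up to 0.40 m high

How it is judged:
By the outcome, as a careful person would: the job done as asked, in the order asked, and still so for the second after the job is handed in, with the robot touching nothing.
It also fails if it takes over 72 s, if anything falls off the work surface, if the arm or the gripper's body presses on something with over 40 N, if the wrist force passes 120 N, or if a joint passes its speed limit or range.

ROBOT

A 7-joint arm with a two-finger parallel gripper is mounted at the origin on a cart in front of the work surface, level with it; the furniture and walls round the work are solid. World frame = base frame: x ahead of the robot, y to its left, z up, the work surface at z = 0. Lengths are in m, angles in rad, forces in N, time in s.
With the tool pointing down it reaches from about 0.35 to 0.9 m from the base axis. Payload 8.1 kg.
Tool frame: the origin (TCP) lies between the finger pads; the fingertips stand 14 mm ahead of it and the grasp point (between the pads) lies 5 mm behind it; z points along the fingers, y is the line along which they close (so a half turn about z gives the same grasp; the last joint's range is limited). The gripper opens to 85 mm and grips with 20 to 120 N. Pads are 22 mm wide; open, the fingers measure 114 mm over their backs; the gripper's body (76 mm by 85 mm) begins 54 mm behind the grasp point. The pads swing forward as they close: fully open they stand 13 mm farther back than shut.
Start: joints at [1.113, 0.434, 0.025, 1.573, -0.012, 1.134, -0.075], TCP at [0.217, -0.586, 0.245] pointing down, gripper open.
Joint ranges: [-2.62, 2.62], [-0.44, 2.09], [-1.27, 1.32], [0.08, 2.57], [-1.32, 4.46], [0.12, 2], [-2.74, 2.74]. Speed limits (rad/s): [2.22, 2.22, 3.01, 3.01, 3.14, 3.14, 3.14].

INTERFACE

Orientations are given as a unit quaternion [w, x, y, z].
In Python, from station import bot gives the robot as it stands.
- The arm moves only by the shell command python3 -m pendant 'ROWS' [OPENING] [FORCE]. ROWS is text: rows parted by semicolons, each of 6 numbers parted by spaces: the shift along the tool's x, y, z in units of 0.04 m (1.0 is 0.04 m), then the turn, a rotation vector about the tool's x, y, z in units of 0.15 rad (1.0 is 0.15 rad). A call has 1 to 12 rows; each row shifts and turns the commanded pose from where the row before left it, along the tool's axes as they then stand; what a row does not reach is not made up. A row lasts 1/10 s, in which the tool goes at most 50 mm and 8.59 degrees, less where a joint would pass 70% of its speed; a pose out of reach is approached as far as the arm can. A call with a number of a shift or a turn outside -1 to 1 is refused whole. A call with a gripper value outside its range is refused whole. OPENING is the closure, from 0 (fully open) to 1 (shut), set as the call begins (- or left out, the last holds). The fingers move at their own pace and stop on an object; FORCE is the grip in N (left out, the last holds). Time passes only in rows, so rows that do not move let the fingers close. It gives the time, the measured TCP pose, the force, the opening and the grip force at its end, in the units of the state.
- bot.observe(): the state, without advancing time (a new reading comes with each control period).
- bot.camera(name): name is "side" or "top"; returns (picture, depth): 384x512x3 uint8, blue, green, red; 384x512 float32, m along the optical axis (not along the pixel's ray), 0 where there is no reading.
- bot.camera_info(name): a dict with "vfov" (degrees; the focal length in pixels is half the picture's height over the tangent of half this angle, whatever the lens; pixels are square), "cx", "cy" (the principal point, pixels), "rvec" (rotation vector, rad) and "tvec" (3), from world to camera coordinates, as OpenCV has them. Camera axes: x right, y down, z forward; pixel columns grow to the right and rows downward; lengths in m; the calibration is good to about 2 mm. A picture is of the moment at which its call begins. camera_info takes no time and is no camera call.
- bot.close_job(): hands the job in; it is judged then, once.
Trained networks look in the newest picture that a camera, given by its name, has taken for a name from the list of things; names that differ only in an ending like _2 or _b are one class to them, and where a whole thing is asked for, a point or a joint stands for the part that bears it (a point fixed in the world has none). Each returns a list of dicts, best first, with "conf" (0 to 1); they miss things now and then, are a little off and sometimes report something else, mostly with a low value. They report only what shows in the picture. A call takes as long as a camera call.
- bot.find_in(camera, thing): "position" ([column, row] in pixels, amid what is visible of it).
- bot.outline_of(camera, thing): "mask" (384x512 bool, what is visible of it) and "position" ([column, row] in pixels, amid what is visible of it).
The state is a dict: "time": time; "qpos": joint angles; "qd": joint speeds; "tau": joint torques, N m; "ee_pos": TCP position; "tcp_rot": TCP orientation; "force": force on the tool from outside, world axes, zero at the start; "wrist_torque": the same for the moment, N m; "finger_gap": finger opening in m; "grasp_force": force on a finger pad.
Only numpy, scipy, OpenCV 4.12 (cv2) and the standard library are available. Lean on these libraries where they do the work, as an engineer would, in place of code of your own. Each camera call takes 0.05 s, during which the arm holds its last target. There are 200 camera calls.

## Working session

There is one attempt and no reset: what is moved stays moved. The work goes in short steps, Python scripts to look and compute and a shell command to move; the robot and the scene stay as the last step left them, time stands still between calls to the robot, and variables do not carry over. Pictures are saved under pics/ and viewed, at most 10 in all, crops included, and the job is handed in when it is done.

```bash
ls; mkdir -p pics; cat > h.py <<'E'
import numpy as np, cv2
from station import bot
from scipy.spatial.transform import Rotation as R
def cam(n):
    i=bot.camera_info(n); f=192/np.tan(np.radians(i['vfov'])/2)
    M=cv2.Rodrigues(np.array(i['rvec'],float))[0]; return f,i['cx'],i['cy'],M,np.array(i['tvec'],float).ravel()
def cloud(n,d):
    f,cx,cy,M,t=cam(n); v,u=np.mgrid[:384,:512]
    P=np.stack([(u-cx)/f*d,(v-cy)/f*d,d],-1); return (P-t)@M
def pix(n,p):
    f,cx,cy,M,t=cam(n); q=M@np.array(p)+t; return [cx+f*q[0]/q[2],cy+f*q[1]/q[2]]
E
python3 - <<'E'
from h import *
ims=[]
for n in ['top','side']:
    im,d=bot.camera(n); P=cloud(n,d); np.save(n+'.npy',P); cv2.imwrite(f'pics/{n}0.png',im)
    print(n,bot.camera_info(n))
    for t in ['carton','label','stamper','handle','stamp_head','jar_near','tape','labels','marker','stamp_arm']:
        for r in bot.outline_of(n,t)[:1]:
            m=r['mask']&(d>0); q=P[m]
            print(t,round(r['conf'],2),np.round(r['position']),m.sum(),np.round(np.median(q,0),3),np.round(np.percentile(q,2,0),3),np.round(np.percentile(q,98,0),3))
s=bot.observe();print(s)
E
```

```text
pics
top {'vfov': 45.474548486425675, 'cx': 255.58741124639823, 'cy': 189.1282037099934, 'rvec': array([ 2.2285088 , -2.16370385,  0.06681433]), 'tvec': array([-0.03693875,  0.55141002,  1.31616356])}
carton 0.74 [189. 170.] 1311 [0.595 0.16  0.056] [0.55  0.089 0.028] [0.643 0.232 0.064]
label 0.59 [192. 172.] 1292 [0.595 0.16  0.057] [0.55  0.089 0.029] [0.64  0.232 0.064]
stamper 0.73 [280. 177.] 3517 [ 0.588 -0.089  0.015] [ 0.445 -0.141  0.005] [ 0.689 -0.033  0.333]
handle 0.7 [291. 132.] 772 [ 0.681 -0.101  0.229] [ 0.658 -0.156 -0.003] [ 0.752 -0.058  0.337]
stamp_head 0.52 [288. 141.] 71 [ 0.665 -0.098  0.232] [ 0.656 -0.108 -0.002] [ 0.71  -0.09   0.237]
jar_near 0.23 [289. 129.] 726 [ 0.681 -0.105  0.23 ] [ 0.658 -0.159 -0.003] [ 0.742 -0.058  0.337]
tape 0.79 [156. 243.] 414 [0.407 0.235 0.044] [ 0.366  0.186 -0.002] [0.451 0.272 0.052]
labels 0.58 [204. 236.] 373 [0.401 0.119 0.029] [ 0.366  0.088 -0.001] [0.43  0.148 0.035]
marker 0.75 [348. 245.] 224 [ 0.398 -0.295  0.014] [ 0.335 -0.312  0.007] [ 0.454 -0.276  0.02 ]
stamp_arm 0.65 [290. 132.] 581 [ 0.679 -0.103  0.23
[... 1080 characters left out ...]
'time': 1.1, 'qpos': array([ 1.11339506,  0.43450305,  0.02501502,  1.57318065, -0.01162276,
        1.13400237, -0.07511536]), 'qd': array([-0.00048894, -0.00163012,  0.00077076,  0.00178584,  0.00148966,
        0.00089253,  0.00075044]), 'tau': array([-4.35414113e-04, -6.70302558e+01,  1.02385964e+00, -3.16565895e+01,
        1.54141575e-02,  2.48907709e-03, -4.22207165e-06]), 'ee_pos': array([ 0.21710962, -0.58610211,  0.24532861]), 'tcp_rot': array([2.48567350e-05, 9.84316608e-01, 1.76410926e-01, 7.61490885e-06]), 'force': array([-0.30184542,  0.48391238, -0.68532945]), 'wrist_torque': array([-0.02441204,  0.01986807, -0.05763531]), 'grasp_force': 0.0, 'finger_gap': 0.08514593953349307}
```

```bash
python3 -c "
import cv2,numpy as np
a=cv2.imread('pics/top0.png');b=cv2.imread('pics/side0.png')
cv2.imwrite('pics/t1.png',cv2.resize(a,(800,600)));cv2.imwrite('pics/s1.png',cv2.resize(b,(800,600)))"
```

```text
(no output)
```

View pics/t1.png

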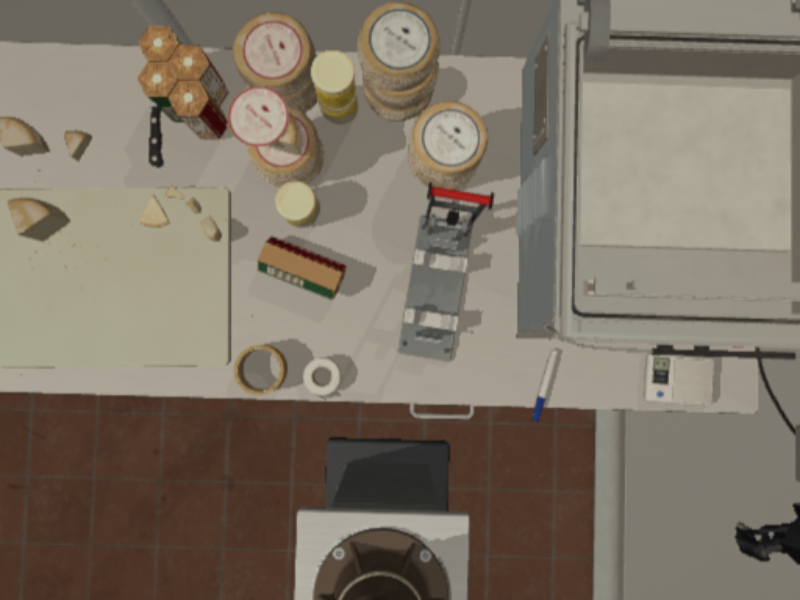

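View pics/s1.png

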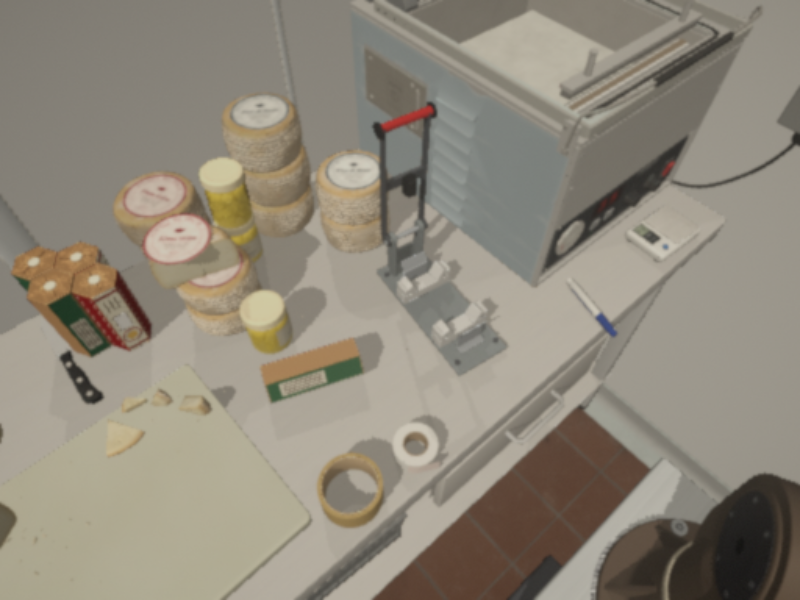

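Top view: the carton is at about (300,268), with brown on top, green on the near side and red on the far side, so it rolls towards the robot. The jar is at (296,203) behind it, the board edge is at column 230, and the stamper runs from (428,350) to (460,195) with its arm up. Next I'll fit exact poses.

```bash
cat > fit.py <<'E'
from h import *
def carton(zt=.06,names=('top','side'),tol=.006,save=None):
    out=[]
    for n in names:
        im,d=bot.camera(n); P=cloud(n,d)
        r=bot.outline_of(n,'carton')
        if not r: continue
        m=r[0]['mask']&(d>0); q=P[m]; q=q[abs(q[:,2]-zt)<tol]
        (c,wh,a)=cv2.minAreaRect((q[:,:2]*1000).astype(np.float32)); b=cv2.boxPoints((c,wh,a))
        e=b[1]-b[0]; f=b[2]-b[1]; e=e if np.linalg.norm(e)>np.linalg.norm(f) else f
        yaw=np.degrees(np.arctan2(e[1],e[0]))%180
        print(n,'carton',round(r[0]['conf'],2),np.round(c,1),np.round(wh,1),'yaw',round(yaw,1),'z',np.round(np.median(q[:,2]),4))
        if save: cv2.imwrite(f'pics/{save}_{n}.png',im)
E
python3 - <<'E'
from fit import *
carton()
for n in ['top','side']:
    P=np.load(n+'.npy'); 
    im=cv2.imread(f'pics/{n}0.png'); hsv=cv2.cvtColor(im,cv2.COLOR_BGR2HSV)
    # base, saddles
    reg=(abs(P[...,0]-.59)<.2)&(abs(P[...,1]+.09)<.1)
    for lo,hi,k in [(.008,.017,'base'),(.045,.07,'saddle')]:
        q=P[reg&(P[...,2]>lo)&(P[...,2]<hi)]
        if k=='base': q=q[(q[:,0]>.40)&(q[:,0]<.73)]
        c,wh,a=cv2.minAreaRect((q[:,:2]*1000).astype(np.float32)); print(n,k,len(q),np.round(c,1),np.round(wh,1),round(a,1), np.round(np.percentile(q,[2,98],0),3).tolist())
    red=reg&(hsv[...,1]>150)&((hsv[...,0]<8)|(hsv[...,0]>172))&(P[...,2]>.29)
    q=P[red];c,wh,a=cv2.minAreaRect((q[:,:2]*1000).astype(np.float32));print(n,'bar',len(q),np.round(c,1),np.round(wh,1),round(a,1),np.round(q.mean(0),4),np.round(np.percentile(q,[2,98],0),3).tolist())
    # board edge
    q=P[(abs(P[...,2]-.022)<.005)&(P[...,1]>.2)&(P[...,0]>.45)&(P[...,0]<.7)&(P[...,1]<.6)]
    for x in (.48,.55,.6,.65):
        w=q[abs(q[:,0]-x)<.01]; print('board',x,np.percentile(w[:,1],1) if len(w) else None)
    q=P[(P[...,2]>.25)&(P[...,2]<.41)&(P[...,1]<-.17)&(P[...,0]<.9)&(P[...,0]>.4)]
    print('packer',np.percentile(q,[1,99],0).round(3).tolist())
    q=P[(P[...,2]>.02)&(abs(P[...,1]+.02)<.2)&(P[...,0]<1)&(P[...,0]>.74)]
    print('behind',np.percentile(q,[1,99],0).round(3).tolist())
E
```

```text
top carton 0.89 [596.9 161.7] [151.7  48.2] yaw 68.3 z 0.0594
top base 1796 [568.5 -85.6] [275.1 153.4] 6.7 [[0.442, -0.141, 0.008], [0.683, -0.028, 0.017]]
top saddle 595 [629.4 -86.6] [120.4 317.2] 88.0 [[0.474, -0.14, 0.046], [0.781, -0.034, 0.066]]
top bar 206 [579.6 -79.7] [ 86.2 224.4] 77.9 [ 0.6798 -0.1017  0.3374] [[0.671, -0.143, 0.328], [0.69, -0.06, 0.337]]
board 0.48 0.2960354806886807
board 0.55 0.29865175866476873
board 0.6 0.29982725285636475
board 0.65 0.3013657351721716
packer [[0.464, -0.578, 0.251], [0.895, -0.232, 0.392]]
behind [[0.753, -0.149, 0.028], [0.993, 0.178, 0.247]]
side base 1633 [567.9 -84. ] [100.7 261.8] 82.2 [[0.44, -0.132, 0.009], [0.687, -0.025, 0.016]]
side saddle 791 [628.9 -82. ] [113.9 317.1] 87.4 [[0.475, -0.134, 0.045], [0.785, -0.031, 0.069]]
side bar 164 [ 677.8 -100. ] [85.7 11.5] 83.7 [ 0.677  -0.1008  0.3303] [[0.67, -0.141, 0.325], [0.684, -0.062, 0.334]]
board 0.48 0.29791690907189816
board 0.55 0.30162018188463946
board 0.6 0.30370106506718686
board 0.65 0.30559794879402935
packer [[0.412, -0.703, 0.252], [0.887, -0.231, 0.389]]
behind [[0.752, -0.137, 0.025], [0.984, 0.178, 0.245]]
```

```bash
cat >> h.py <<'E'
def pose():
    s=bot.observe(); q=s['tcp_rot']; return np.array(s['ee_pos']),R.from_quat([q[1],q[2],q[3],q[0]])
def Rt(axis_deg,tilt):
    """tool x along azimuth axis_deg, z down, tilted so that z leans toward left-normal of axis by tilt deg"""
    a=np.radians(axis_deg); t=np.radians(tilt); x=np.array([np.cos(a),np.sin(a),0]); n=np.array([-x[1],x[0],0])
    z=np.sin(t)*n-np.cos(t)*np.array([0,0,1]); return R.from_matrix(np.stack([x,np.cross(z,x),z],1))
def rows(p0,r0,p1,r1,pivot=None,step=.038,ang=.145,nmin=1):
    """rows from pose 0 to 1; the point pivot (tool coords) moves straight"""
    pv=np.zeros(3) if pivot is None else np.array(pivot)
    w=(r0.inv()*r1).as_rotvec(); c0=p0+r0.apply(pv); c1=p1+r1.apply(pv)
    n=max(nmin,int(np.ceil(max(np.linalg.norm(p1-p0)/step*(1.05 if pivot is not None else 1),np.linalg.norm(w)/ang))))
    out=[];p,r=p0,r0
    for i in range(1,n+1):
        rr=r0*R.from_rotvec(w*i/n); pp=c0+(c1-c0)*i/n-rr.apply(pv)
        s=r.inv().apply(pp-p)/.04; t=(r.inv()*rr).as_rotvec()/.15
        out.append(' '.join(f'{v:.2f}'.replace('-0.00','0').replace('0.00','0') for v in np.r_[s,t])); p,r=pp,rr
    print(n,'; '.join(out))
    return p1,r1
E
python3 - <<'E'
from fit import *
carton(tol=.0025)
im,d=bot.camera('side');P=cloud('side',d);m=bot.outline_of('side','carton')[0]['mask']
q=P[m&(P[...,2]>.057)]; c,wh,a=cv2.minAreaRect((q[:,:2]*1000).astype(np.float32)); print(c,wh,a,len(q))
p,r=pose()
p,r=rows(p,r,np.array([.33,-.3,.32]),Rt(50,0))
p,r=rows(p,r,np.array([.42,0,.32]),Rt(68.3,0))
E
```

```text
top carton 0.91 [597.5 161.2] [149.8  41.7] yaw 70.1 z 0.0599
side carton 0.77 [596.9 163.6] [149.3  40.1] yaw 70.3 z 0.0595
(390.40057373046875, 235.14706420898438) (149.40953063964844, 475.9180603027344) 70.70936584472656 828
9 0.57 -0.64 -0.21 0 0 -0.38; 0.61 -0.60 -0.21 0 0 -0.38; 0.64 -0.57 -0.21 0 0 -0.38; 0.67 -0.53 -0.21 0 0 -0.38; 0.70 -0.49 -0.21 0 0 -0.38; 0.73 -0.45 -0.21 0 0 -0.38; 0.75 -0.41 -0.21 0 0 -0.38; 0.77 -0.36 -0.21 0 0 -0.38; 0.79 -0.32 -0.21 0 0 -0.38
9 0.80 -0.34 0 0 0 -0.24; 0.81 -0.32 0 0 0 -0.24; 0.82 -0.29 0 0 0 -0.24; 0.83 -0.26 0 0 0 -0.24; 0.84 -0.23 0 0 0 -0.24; 0.85 -0.20 0 0 0 -0.24; 0.85 -0.17 0 0 0 -0.24; 0.86 -0.14 0 0 0 -0.24; 0.86 -0.11 0 0 0 -0.24
```

```bash
python3 -m pendant '0.57 -0.64 -0.21 0 0 -0.38; 0.61 -0.60 -0.21 0 0 -0.38; 0.64 -0.57 -0.21 0 0 -0.38; 0.67 -0.53 -0.21 0 0 -0.38; 0.70 -0.49 -0.21 0 0 -0.38; 0.73 -0.45 -0.21 0 0 -0.38; 0.75 -0.41 -0.21 0 0 -0.38; 0.77 -0.36 -0.21 0 0 -0.38; 0.79 -0.32 -0.21 0 0 -0.38' 0.2
python3 -m pendant '0.80 -0.34 0 0 0 -0.24; 0.81 -0.32 0 0 0 -0.24; 0.82 -0.29 0 0 0 -0.24; 0.83 -0.26 0 0 0 -0.24; 0.84 -0.23 0 0 0 -0.24; 0.85 -0.20 0 0 0 -0.24; 0.85 -0.17 0 0 0 -0.24; 0.86 -0.14 0 0 0 -0.24; 0.86 -0.11 0 0 0 -0.24'
python3 - <<'E'
from h import *
p,r=pose(); print(p,r.as_matrix().round(3))
a=np.radians(70); ax=np.array([np.cos(a),np.sin(a),0]); nn=np.array([-ax[1],ax[0],0])
C=np.array([.597,.1625,.03])-.025*ax
R1=Rt(70,30); z=R1.as_matrix()[:,2]
T=C-z*.12
p,r=rows(p,r,T,R1)
E
```

```text
time: 2.5
ee_pos: [0.3306, -0.2986, 0.3215]
tcp_rot: [0.0, 0.907, 0.421, 0.0]
force: [1.4, -0.3, 0.9]
finger_gap: 0.0684
grasp_force: 0.0
time: 3.4
ee_pos: [0.4206, 0.0013, 0.3212]
tcp_rot: [0.0, 0.827, 0.562, 0.0]
force: [0.1, -1.0, -0.1]
finger_gap: 0.0687
grasp_force: 0.0
[0.42059102 0.00133399 0.32118862] [[ 0.369  0.929  0.001]
 [ 0.929 -0.369 -0.   ]
 [ 0.     0.001 -1.   ]]
9 0.53 0.46 0.52 0.39 -0.01 -0.02; 0.53 0.49 0.49 0.39 -0.01 -0.02; 0.53 0.52 0.46 0.39 -0.01 -0.02; 0.53 0.55 0.43 0.39 -0.01 -0.02; 0.53 0.57 0.40 0.39 -0.01 -0.02; 0.53 0.60 0.36 0.39 -0.01 -0.02; 0.52 0.62 0.33 0.39 -0.01 -0.02; 0.52 0.64 0.29 0.39 -0.01 -0.02; 0.52 0.66 0.25 0.39 -0.01 -0.02
```

```bash
python3 -m pendant '0.53 0.46 0.52 0.39 -0.01 -0.02; 0.53 0.49 0.49 0.39 -0.01 -0.02; 0.53 0.52 0.46 0.39 -0.01 -0.02; 0.53 0.55 0.43 0.39 -0.01 -0.02; 0.53 0.57 0.40 0.39 -0.01 -0.02; 0.53 0.60 0.36 0.39 -0.01 -0.02; 0.52 0.62 0.33 0.39 -0.01 -0.02; 0.52 0.64 0.29 0.39 -0.01 -0.02; 0.52 0.66 0.25 0.39 -0.01 -0.02; 0 0 0 0 0 0'
python3 - <<'E'
from h import *
s=bot.observe(); print(s['qpos'].round(2))
p,r=pose(); print(r.as_matrix().round(3))
a=np.radians(70); ax=np.array([np.cos(a),np.sin(a),0])
C=np.array([.597,.1625,.03])-.025*ax
print('centre in tool',(r.inv().apply(C-p)*1000).round(1))
ims=[]
for n in ['top','side']:
    im,d=bot.camera(n); u,v=map(int,pix(n,C)); u=min(max(u,75),437); v=min(max(v,75),309); ims.append(cv2.resize(im[v-75:v+75,u-75:u+75],(400,400),interpolation=cv2.INTER_CUBIC))
cv2.imwrite('pics/g1.png',np.hstack(ims))
E
```

```text
time: 4.4
ee_pos: [0.6444, 0.1167, 0.1239]
tcp_rot: [-0.215, 0.791, 0.552, -0.156]
force: [-1.8, -1.2, -1.5]
finger_gap: 0.0681
grasp_force: 0.0
[ 0.1   0.95 -0.52  1.12  0.1   1.59 -0.69]
[[ 0.343  0.805 -0.485]
 [ 0.939 -0.299  0.167]
 [-0.01  -0.512 -0.859]]
centre in tool [  2.7  -3.6 111.5]
```

View pics/g1.png

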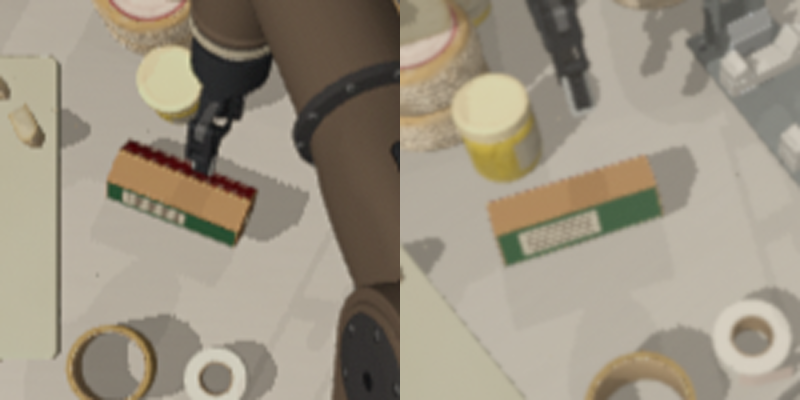

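```bash
python3 - <<'E'
from h import *
p,r=pose()
a=np.radians(70); ax=np.array([np.cos(a),np.sin(a),0]); nf=np.array([ax[1],-ax[0],0])
C0=np.array([.597,.1625,.03])
for n in ['top','side']:
    P=np.load(n+'.npy'); q=P[(abs(P[...,2]-.089)<.006)&(abs(P[...,0]-.7)<.05)&(abs(P[...,1]-.17)<.05)]
    c=(q.max(0)+q.min(0))/2; print(n,len(q),c.round(3),np.ptp(q,axis=0).round(3),'lat',(c-C0)@ax,'far',(c-C0)@nf)
C=C0-.045*ax
R1=Rt(70,30); z=R1.as_matrix()[:,2]
p,r=rows(p,r,C-z*.06,R1)
E
```

```text
top 522 [0.713 0.174 0.089] [0.074 0.076 0.012] lat 0.04997886498339744 far 0.10505306840122526
side 567 [0.713 0.177 0.089] [0.075 0.081 0.012] lat 0.0535320988845913 far 0.10363124784543272
2 -0.22 -0.02 0.72 -0.02 0.02 -0.01; -0.22 -0.02 0.72 -0.02 0.02 -0.01
```

```bash
python3 -m pendant '-0.22 -0.02 0.72 -0.02 0.02 -0.01; -0.22 -0.02 0.72 -0.02 0.02 -0.01; 0 0 0 0 0 0; 0 0 0 0 0 0'
python3 - <<'E'
from h import *
p,r=pose()
a=np.radians(70); ax=np.array([np.cos(a),np.sin(a),0]); nf=np.array([ax[1],-ax[0],0])
C=np.array([.597,.1625,.03])-.045*ax
R1=Rt(70,30); z=R1.as_matrix()[:,2]
print((r.inv().apply(C-p)*1000).round(1),(r.inv()*R1).as_rotvec()*57)
p,r=rows(p,r,C-z*.015,R1,nmin=4)
E
```

```text
time: 4.9
ee_pos: [0.6107, 0.1093, 0.0867]
tcp_rot: [-0.21, 0.792, 0.554, -0.146]
force: [0.2, -0.0, -0.3]
finger_gap: 0.0683
grasp_force: 0.0
[ 0.2  1.  64.7] [ 0.33768699 -0.11732742 -0.04517249]
4 0 0.01 0.31 0.01 0 0; 0 0.01 0.31 0.01 0 0; 0 0.01 0.31 0.01 0 0; 0 0.01 0.31 0.01 0 0
```

```bash
python3 -m pendant '0 0.01 0.31 0.01 0 0; 0 0.01 0.31 0.01 0 0; 0 0.01 0.31 0.01 0 0; 0 0.01 0.31 0.01 0 0; 0 0 0 0 0 0; 0 0 0 0 0 0'
python3 - <<'E'
from h import *
p,r=pose()
a=np.radians(70); ax=np.array([np.cos(a),np.sin(a),0])
C=np.array([.597,.1625,.03])-.045*ax
print((r.inv().apply(C-p)*1000).round(1))
ims=[]
for n in ['top','side']:
    im,d=bot.camera(n); u,v=map(int,pix(n,C)); ims.append(cv2.resize(im[v-50:v+50,u-50:u+50],(400,400),interpolation=cv2.INTER_CUBIC))
cv2.imwrite('pics/g2.png',np.hstack(ims))
E
```

```text
time: 5.5
ee_pos: [0.5881, 0.1179, 0.0399]
tcp_rot: [-0.214, 0.791, 0.553, -0.149]
force: [-0.3, -1.1, 1.3]
finger_gap: 0.068
grasp_force: 0.0
[-0.1 -1.  12. ]
```

View pics/g2.png

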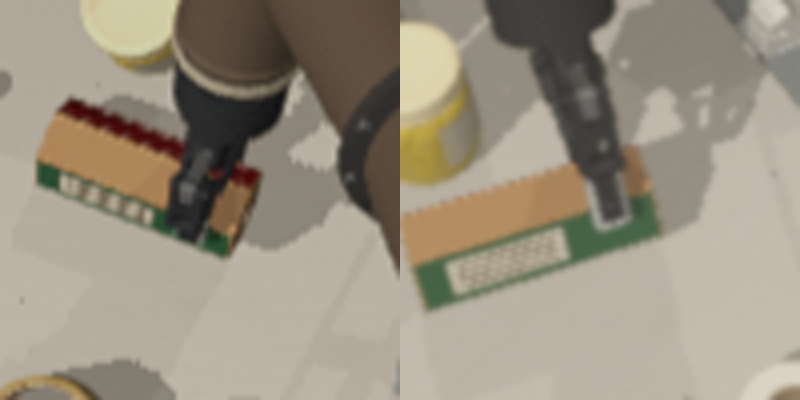

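```bash
python3 -m pendant '0 0 0 0 0 0; 0 0 0 0 0 0; 0 0 0 0 0 0; 0 0 0 0 0 0' 0.5 30
python3 - <<'E'
from h import *
p,r=pose(); print(bot.observe()['force'])
a=np.radians(70); ax=np.array([np.cos(a),np.sin(a),0]); nn=np.array([-ax[1],ax[0],0])
C=np.array([.597,.1625,.03])-.045*ax
E=C+.01732*nn; E[2]=0.000
print((r.inv().apply(C-p)*1000).round(1))
dR=R.from_rotvec(-ax*np.radians(60)); # check sign: top moves toward nn
print(dR.apply([0,0,1])@nn)
if dR.apply([0,0,1])@nn<0: dR=dR.inv()
r1=dR*r; pv=r.inv().apply(E-p); p1=E-r1.apply(pv)
rows(p,r,p1,r1,pivot=pv,nmin=12)
E
```

```text
time: 6.0
ee_pos: [0.5882, 0.1184, 0.0415]
tcp_rot: [-0.214, 0.791, 0.554, -0.149]
force: [-1.6, 0.8, 6.4]
finger_gap: 0.0593
grasp_force: 35.4
[-1.5861484   0.82135632  6.44420607]
[-0.6 -0.1 13.4]
0.8660254037844385
12 0 -0.10 0 -0.58 0 0; 0 -0.10 0 -0.58 0 0; 0 -0.10 0 -0.58 0 0; 0 -0.10 0 -0.58 0 0; 0 -0.10 0 -0.58 0 0; 0 -0.10 0 -0.58 0 0; 0 -0.10 0 -0.58 0 0; 0 -0.10 0 -0.58 0 0; 0 -0.10 0 -0.58 0 0; 0 -0.10 0 -0.58 0 0; 0 -0.10 0 -0.58 0 0; 0 -0.10 0 -0.58 0 0
```

```bash
python3 -m pendant '0 -0.1 0 -0.58 0 0; 0 -0.1 0 -0.58 0 0; 0 -0.1 0 -0.58 0 0; 0 -0.1 0 -0.58 0 0; 0 -0.1 0 -0.58 0 0; 0 -0.1 0 -0.58 0 0; 0 0 0 0 0 0'
python3 -m pendant '0 -0.1 0 -0.58 0 0; 0 -0.1 0 -0.58 0 0; 0 -0.1 0 -0.58 0 0; 0 -0.1 0 -0.58 0 0; 0 -0.1 0 -0.58 0 0; 0 -0.1 0 -0.58 0 0; 0 0 0 0 0 0; 0 0 0 0 0 0'
python3 - <<'E'
from h import *
p,r=pose(); a=np.radians(70); print((r.inv()*Rt(70,-30)).as_rotvec()*57.3)
ax=np.array([np.cos(a),np.sin(a),0]); nn=np.array([-ax[1],ax[0],0])
C=np.array([.597,.1625,.03])-.045*ax+.0346*nn
print('centre expected in tool',(r.inv().apply(C-p)*1000).round(1))
E
```

```text
time: 6.7
ee_pos: [0.5645, 0.1274, 0.0483]
tcp_rot: [-0.002, 0.818, 0.575, -0.001]
force: [0.3, 0.3, -3.5]
finger_gap: 0.0591
grasp_force: 35.2
time: 7.5
ee_pos: [0.5544, 0.1313, 0.0423]
tcp_rot: [0.186, 0.798, 0.559, 0.127]
force: [-16.2, 3.2, 28.1]
finger_gap: 0.0594
grasp_force: 39.5
[-4.03935326  0.31843963  0.04489745]
centre expected in tool [ -1.  -10.1   8.8]
```

```bash
python3 -m pendant '0 0 -0.1 0 0 0; 0 0 0 0 0 0' 0.5 20
python3 -m pendant '0 0 -0.05 0 0 0; 0 0 -0.05 0 0 0; 0 0 -0.05 0 0 0; 0 0 0 0 0 0; 0 0 0 0 0 0' 0.2
python3 - <<'E'
from fit import *
carton(tol=.004,save='c1')
p,r=pose();print((r.inv()*Rt(70,-30)).as_rotvec()*57.3)
a=cv2.imread('pics/c1_top.png');b=cv2.imread('pics/c1_side.png')
f=lambda im,n:(lambda u,v:cv2.resize(im[v-60:v+60,u-60:u+60],(400,400),interpolation=cv2.INTER_CUBIC))(*map(int,pix(n,[.56,.17,.03])))
cv2.imwrite('pics/c1.png',np.hstack([f(a,'top'),f(b,'side')]))
E
```

```text
time: 7.7
ee_pos: [0.5527, 0.1302, 0.045]
tcp_rot: [0.185, 0.799, 0.557, 0.126]
force: [0.2, 0.1, -2.7]
finger_gap: 0.0593
grasp_force: 35.4
time: 8.2
ee_pos: [0.5493, 0.1307, 0.05]
tcp_rot: [0.184, 0.8, 0.557, 0.125]
force: [-0.8, -0.1, 0.2]
finger_gap: 0.0683
grasp_force: 0.1
top carton 0.87 [571.4 168.8] [149.7  44.5] yaw 69.9 z 0.0597
[-4.22821906  0.40444673 -0.11336545][ WARN:0@2.373] global loadsave.cpp:275 findDecoder imread_('pics/c1_side.png'): can't open/read file: check file path/integrity
Traceback (most recent call last):
TypeError: 'NoneType' object is not subscriptable
```

```bash
python3 -m pendant '0 0 -0.5 0 0 0; 0 0 -0.8 0 0 0; 0 0 -0.9 0 0 0; 0 0 -0.6 0 0 0; 0 0 0 0 0 0'
cat > plan2.py <<'E'
from fit import *
carton(tol=.0025,save='c2')
p,r=pose()
a=np.radians(70); ax=np.array([np.cos(a),np.sin(a),0])
C=np.array([.566,.172,.03])-.045*ax
R1=Rt(70,30); z=R1.as_matrix()[:,2]
rows(p,r,C-z*.12,R1,pivot=[0,0,.12])
ims=[]
for n in ('top','side'):
    im,d=bot.camera(n);u,v=map(int,pix(n,[.56,.17,.03]));ims.append(cv2.resize(im[v-60:v+60,u-60:u+60],(400,400),interpolation=cv2.INTER_CUBIC))
cv2.imwrite('pics/c2.png',np.hstack(ims))
E
python3 plan2.py
```

```text
time: 8.9
ee_pos: [0.5041, 0.1497, 0.1535]
tcp_rot: [0.184, 0.799, 0.558, 0.128]
force: [0.8, 0.0, -0.4]
finger_gap: 0.0685
grasp_force: 0.0
top carton 0.58 [571.5 169.4] [150.4  42.2] yaw 69.3 z 0.06
side carton 0.9 [579.3 195.6] [96.7 38.1] yaw 70.6 z 0.0597
7 0 0.39 0.06 0.93 0.01 -0.01; 0 0.40 0.07 0.93 0.01 -0.01; 0 0.40 0.07 0.93 0.01 -0.01; 0 0.41 0.07 0.93 0.01 -0.01; 0 0.41 0.07 0.93 0.01 -0.01; 0 0.42 0.07 0.93 0.01 -0.01; 0 0.43 0.07 0.93 0.01 -0.01
```

View pics/c2.png

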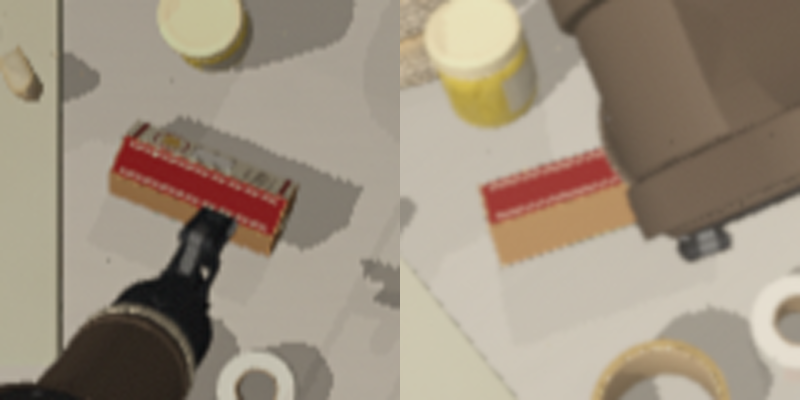

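Red is on top now and the cream label is on the far upper side, so roll 1 worked. Second grasp next.

```bash
python3 -m pendant '0 0.39 0.06 0.93 0 0; 0 0.40 0.07 0.93 0 0; 0 0.40 0.07 0.93 0 0; 0 0.41 0.07 0.93 0 0; 0 0.41 0.07 0.93 0 0; 0 0.42 0.07 0.93 0 0; 0 0.43 0.07 0.93 0 0; 0 0 0 0 0 0; 0 0 0 0 0 0'
python3 - <<'E'
from fit import *
carton(tol=.0025,names=['side'])
p,r=pose()
a=np.radians(70); ax=np.array([np.cos(a),np.sin(a),0])
C=np.array([.5715,.1695,.03])-.045*ax
R1=Rt(70,30); z=R1.as_matrix()[:,2]
print((r.inv().apply(C-p)*1000).round(1),(r.inv()*R1).as_rotvec()*57)
p,r=rows(p,r,C-z*.06,R1)
p,r=rows(p,r,C-z*.015,R1,nmin=4)
E
```

```text
time: 10.1
ee_pos: [0.5963, 0.1063, 0.1377]
tcp_rot: [-0.154, 0.81, 0.552, -0.123]
force: [-1.1, 0.1, 0.5]
finger_gap: 0.0681
grasp_force: 0.0
side carton 0.93 [569.8 171.6] [149.9  39.7] yaw 69.7 z 0.0597
[  6.3   2.1 119.4] [ 7.51398773  0.95079983 -1.48297942]
2 0.07 0.12 0.75 0.44 0.06 -0.09; 0.06 0.17 0.74 0.44 0.06 -0.09
4 0 0 0.28 0 0 0; 0 0 0.28 0 0 0; 0 0 0.28 0 0 0; 0 0 0.28 0 0 0
```

```bash
python3 -m pendant '0.07 0.12 0.75 0.44 0.06 -0.09; 0.06 0.17 0.74 0.44 0.06 -0.09; 0 0 0 0 0 0; 0 0 0 0 0 0'
cat > plan3.py <<'E'
from h import *
p,r=pose()
a=np.radians(70); ax=np.array([np.cos(a),np.sin(a),0])
C=np.array([.5707,.1705,.03])-.045*ax
R1=Rt(70,30); z=R1.as_matrix()[:,2]
print((r.inv().apply(C-p)*1000).round(1),(r.inv()*R1).as_rotvec()*57)
p,r=rows(p,r,C-z*.0155,R1,nmin=3)
E
python3 plan3.py
```

```text
time: 10.6
ee_pos: [0.5845, 0.1171, 0.0837]
tcp_rot: [-0.212, 0.791, 0.554, -0.147]
force: [0.4, -0.6, 0.7]
finger_gap: 0.0682
grasp_force: 0.0
[ 0.4 -0.3 62.1] [ 0.10109527 -0.0735192   0.05506644]
3 0 0 0.39 0 0 0; 0 0 0.39 0 0 0; 0 0 0.39 0 0 0
```

```bash
python3 -m pendant '0 0 0.39 0 0 0; 0 0 0.39 0 0 0; 0 0 0.36 0 0 0; 0 0 0 0 0 0; 0 0 0 0 0 0'
python3 plan3.py
python3 -m pendant '0 0 0 0 0 0; 0 0 0 0 0 0; 0 0 0 0 0 0; 0 0 0 0 0 0' 0.5 30
python3 plan3.py
```

```text
time: 11.1
ee_pos: [0.5644, 0.1249, 0.0453]
tcp_rot: [-0.212, 0.791, 0.555, -0.146]
force: [0.5, 0.6, -0.3]
finger_gap: 0.0683
grasp_force: 0.0
[-0.1 -0.8 18.1] [ 0.19479179 -0.15242593  0.08790563]
3 0 -0.01 0.02 0.01 -0.01 0; 0 -0.01 0.02 0.01 -0.01 0; 0 -0.01 0.02 0.01 -0.01 0
time: 11.5
ee_pos: [0.5635, 0.1252, 0.0458]
tcp_rot: [-0.213, 0.791, 0.554, -0.147]
force: [-3.8, 0.0, 13.2]
finger_gap: 0.0593
grasp_force: 34.0
[-0.1  0.4 18.1] [-0.02151371 -0.1709196   0.08456586]
3 0 0 0.02 0 -0.01 0; 0 0 0.02 0 -0.01 0; 0 0 0.02 0 -0.01 0
```

```bash
python3 -m pendant '0 0 0 0 0 0; 0 0 -0.05 0 0 0; 0 0 -0.03 0 0 0; 0 0 0 0 0 0' 0.2
python3 -m pendant '0 0 0 0 0 0; 0 0 0 0 0 0; 0 0 0 0 0 0; 0 0 0 0 0 0' 0.5 25
python3 plan3.py
```

```text
time: 11.9
ee_pos: [0.5653, 0.1235, 0.0458]
tcp_rot: [-0.212, 0.791, 0.554, -0.147]
force: [0.2, -0.2, 0.5]
finger_gap: 0.0684
grasp_force: 0.0
time: 12.3
ee_pos: [0.5639, 0.1243, 0.0465]
tcp_rot: [-0.214, 0.791, 0.554, -0.149]
force: [-4.3, 0.3, 10.0]
finger_gap: 0.0593
grasp_force: 29.3
[ 0.8  0.2 19. ] [-0.16453225 -0.08905229  0.04391168]
3 0.01 0 0.03 -0.01 0 0; 0.01 0 0.03 -0.01 0 0; 0.01 0 0.03 -0.01 0 0
```

```bash
python3 - <<'E'
from h import *
p,r=pose()
a=np.radians(70); ax=np.array([np.cos(a),np.sin(a),0]); nn=np.array([-ax[1],ax[0],0])
C=np.array([.5707,.1705,.03])-.045*ax
E=C+.01732*nn; E[2]=0.000
dR=R.from_rotvec(-ax*np.radians(56)); r1=dR*r; pv=r.inv().apply(E-p); p1=E-r1.apply(pv)+[0,0,.001]
rows(p,r,p1,r1,pivot=pv,nmin=12)
E
```

```text
12 0 -0.11 0 -0.54 0 0; 0 -0.11 0 -0.54 0 0; 0 -0.11 0 -0.54 0 0; 0 -0.11 0 -0.54 0 0; 0 -0.11 0 -0.54 0 0; 0 -0.11 0 -0.54 0 0; 0 -0.11 0 -0.54 0 0; 0 -0.11 0 -0.54 0 0; 0 -0.11 0 -0.54 0 0; 0 -0.11 0 -0.54 0 0; 0 -0.11 0 -0.54 0 0; 0 -0.11 0 -0.54 0 0
```

```bash
python3 -m pendant '0 -0.11 0 -0.54 0 0; 0 -0.11 0 -0.54 0 0; 0 -0.11 0 -0.54 0 0; 0 -0.11 0 -0.54 0 0; 0 -0.11 0 -0.54 0 0; 0 -0.11 0 -0.54 0 0; 0 -0.11 0 -0.54 0 0; 0 0 0 0 0 0'
python3 -m pendant '0 -0.11 0 -0.54 0 0; 0 -0.11 0 -0.54 0 0; 0 -0.11 0 -0.54 0 0; 0 -0.11 0 -0.54 0 0; 0 -0.11 0 -0.54 0 0; 0 0 0 0 0 0; 0 0 0 0 0 0'
python3 -c "
from h import *
p,r=pose();print((r.inv()*Rt(70,-30)).as_rotvec()*57.3)"
```

```text
time: 13.1
ee_pos: [0.5342, 0.1353, 0.0538]
tcp_rot: [0.017, 0.818, 0.575, 0.012]
force: [-0.4, 0.2, -2.7]
finger_gap: 0.059
grasp_force: 29.2
time: 13.8
ee_pos: [0.5212, 0.1392, 0.049]
tcp_rot: [0.169, 0.802, 0.561, 0.115]
force: [0.4, 0.3, -2.4]
finger_gap: 0.0588
grasp_force: 29.4
[-6.36090957  0.30614419  0.09071073]
```

```bash
python3 -m pendant '0 -0.06 0.02 -0.3 0 0; 0 -0.06 0.02 -0.3 0 0; 0 0 0 0 0 0; 0 0 0 0 0 0'
python3 -c "
from h import *
p,r=pose();print((r.inv()*Rt(70,-30)).as_rotvec()*57.3)"
```

```text
time: 14.2
ee_pos: [0.5214, 0.1362, 0.0482]
tcp_rot: [0.19, 0.799, 0.556, 0.127]
force: [-0.3, 0.3, -2.6]
finger_gap: 0.0592
grasp_force: 29.4
[-3.60699534  0.60721958 -0.12859648]
```

```bash
python3 -m pendant '0 -0.04 0.07 0 0 0; 0 0 0 0 0 0; 0 0 0 0 0 0'
python3 -m pendant '0 0 0 0 0 0; 0 0 -0.03 0 0 0; 0 0 -0.1 0 0 0; 0 0 0 0 0 0' 0.2
python3 -m pendant '0 0 -0.5 0 0 0; 0 0 -0.8 0 0 0; 0 0 -0.9 0 0 0; 0 0 -0.6 0 0 0; 0 0 0 0 0 0' 0
sed -i "s/'c2'/'c3'/;s/c2.png/c3.png/;s/\[.56,.17,.03\]/[.53,.18,.03]/" plan2.py; python3 plan2.py
```

```text
time: 14.5
ee_pos: [0.5216, 0.1363, 0.0463]
tcp_rot: [0.19, 0.799, 0.556, 0.128]
force: [-8.7, 1.2, 21.0]
finger_gap: 0.0595
grasp_force: 33.8
time: 14.9
ee_pos: [0.5182, 0.1376, 0.0499]
tcp_rot: [0.19, 0.799, 0.556, 0.127]
force: [0.9, 0.1, -0.9]
finger_gap: 0.0682
grasp_force: 0.0
time: 15.4
ee_pos: [0.4716, 0.1571, 0.1523]
tcp_rot: [0.189, 0.799, 0.557, 0.129]
force: [-0.3, 0.0, -0.8]
finger_gap: 0.0852
grasp_force: 0.0
top carton 0.79 [543.4 176.3] [149.4  41.7] yaw 68.8 z 0.0599
side carton 0.62 [551.5 205.2] [93.1 41.2] yaw 69.1 z 0.0598
7 0.01 0.50 0.11 0.94 0.01 -0.01; 0.01 0.51 0.10 0.94 0.01 -0.01; 0.01 0.52 0.09 0.94 0.01 -0.01; 0.01 0.52 0.07 0.94 0.01 -0.01; 0.01 0.53 0.06 0.94 0.01 -0.01; 0.01 0.53 0.04 0.94 0.01 -0.01; 0.01 0.53 0.03 0.94 0.01 -0.01
```

View pics/c3.png

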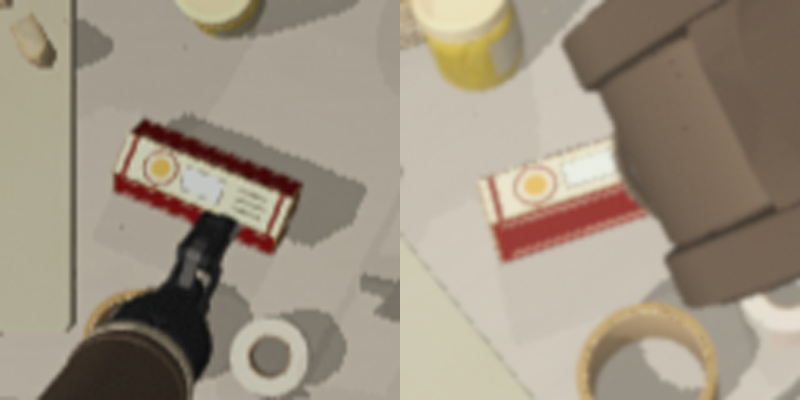

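Label is up and the carton lies flat at about (543,177) mm, yaw 69°. Next, grip it from above at its middle.

```bash
python3 - <<'E'
from h import *
p,r=pose(); C=np.array([.5428,.1772,.025])
p,r=rows(p,r,C+[0,0,.11],Rt(69,0))
E
```

```text
4 0.29 0.29 0.24 0.77 0.01 0.02; 0.29 0.32 0.20 0.77 0.01 0.02; 0.29 0.34 0.17 0.77 0.01 0.02; 0.29 0.36 0.13 0.77 0.01 0.02
```

```bash
python3 -m pendant '0.29 0.29 0.24 0.77 0.01 0.02; 0.29 0.32 0.20 0.77 0.01 0.02; 0.29 0.34 0.17 0.77 0.01 0.02; 0.29 0.36 0.13 0.77 0.01 0.02; 0 0 0 0 0 0; 0 0 0 0 0 0' 0
cat > go.py <<'E'
import sys
from h import *
p,r=pose(); v=list(map(float,sys.argv[1:])) # x y z azimuth nmin
T=np.array(v[:3]);R1=Rt(v[3],0)
print('err mm',(r.inv().apply(T-p)*1000).round(1),((r.inv()*R1).as_rotvec()*57.3).round(2))
rows(p,r,T,R1,nmin=int(v[4]))
E
python3 go.py .5428 .1772 .025 69 4
```

```text
time: 16.3
ee_pos: [0.5326, 0.1698, 0.1381]
tcp_rot: [0.035, 0.825, 0.563, 0.015]
force: [-1.2, -0.3, -0.4]
finger_gap: 0.0852
grasp_force: 0.0
err mm [ 12.2  -1.8 113.2] [ 4.36  0.84 -0.36]
4 0.08 -0.01 0.71 0.13 0.02 -0.01; 0.07 0 0.71 0.13 0.02 -0.01; 0.07 0.02 0.71 0.13 0.02 -0.01; 0.07 0.03 0.71 0.13 0.02 -0.01
```

```bash
python3 -m pendant '0.15 0 0.6 0.26 0.04 -0.02; 0.15 0.04 0.6 0.26 0.04 -0.02; 0 0 0 0 0 0; 0 0 0 0 0 0'
python3 go.py .5428 .1772 .025 69 4
```

```text
time: 16.7
ee_pos: [0.5388, 0.1809, 0.0913]
tcp_rot: [0.0, 0.823, 0.568, -0.002]
force: [-0.3, 0.2, 0.1]
finger_gap: 0.0852
grasp_force: 0.0
err mm [-1.8  5.2 66.3] [-0.1   0.15  0.25]
4 -0.01 0.03 0.41 0 0 0.01; -0.01 0.03 0.41 0 0 0.01; -0.01 0.03 0.41 0 0 0.01; -0.01 0.03 0.41 0 0 0.01
```

```bash
python3 -m pendant '-0.05 0.13 0.2 0 0 0; 0 0 0.45 0 0 0; 0 0 0.5 0 0 0; 0 0 0.5 0 0 0; 0 0 0 0 0 0; 0 0 0 0 0 0'
python3 go.py .5428 .1772 .025 69 1
python3 -m pendant '0 0 0 0 0 0; 0 0 0 0 0 0; 0 0 0 0 0 0; 0 0 0 0 0 0; 0 0 0 0 0 0' 0.5 45
python3 -m pendant '0 0 -0.1 0 0 0; 0 0 -0.3 0 0 0; 0 0 -0.6 0 0 0; 0 0 -0.9 0 0 0; 0 0 -0.9 0 0 0; 0 0 0 0 0 0'
cat > st.py <<'E'
from h import *
p,r=pose();print(p.round(4), 'zdir',r.as_matrix()[:,2].round(3))
for n in ['top']:
    im,d=bot.camera(n);P=cloud(n,d);m=bot.outline_of(n,'carton')
    if m:
        q=P[m[0]['mask']&(d>0)]
        # top plane fit
        t=np.percentile(q[:,2],70); q=q[abs(q[:,2]-t)<.004]
        c,wh,a=cv2.minAreaRect((q[:,:2]*1000).astype(np.float32)); X=np.c_[q[:,:2]-q[:,:2].mean(0),np.ones(len(q))]
        print(n,round(m[0]['conf'],2),np.round(c,1),np.round(wh,1),round(a,1),'plane',np.linalg.lstsq(X,q[:,2],rcond=None)[0].round(3))
E
python3 st.py
```

```text
time: 17.3
ee_pos: [0.5443, 0.1772, 0.0265]
tcp_rot: [-0.0, 0.823, 0.568, -0.0]
force: [0.7, -0.1, -0.2]
finger_gap: 0.0854
grasp_force: 0.0
err mm [-0.5 -1.4  1.5] [-0.04  0.03  0.21]
1 -0.01 -0.03 0.04 0 0 0.02
time: 17.8
ee_pos: [0.5448, 0.1775, 0.0277]
tcp_rot: [-0.0, 0.823, 0.568, 0.0]
force: [-4.1, -1.2, 10.4]
finger_gap: 0.067
grasp_force: 47.8
time: 18.4
ee_pos: [0.5474, 0.1782, 0.1436]
tcp_rot: [0.001, 0.823, 0.568, 0.004]
force: [0.6, -0.3, -2.9]
finger_gap: 0.0667
grasp_force: 51.7
[0.5474 0.1782 0.1436] zdir [ 0.007  0.003 -1.   ]
top 0.6 [529.  130.9] [53.1 42.4] 71.8 plane [0.017 0.002 0.176]
```

```bash
python3 - <<'E'
from h import *
for n in ['top','side']:
    P=np.load(n+'.npy').reshape(-1,3)
    for yaw0 in [-7.3]:
        a=np.radians(yaw0); u=np.array([np.cos(a),np.sin(a)]); v=np.array([-u[1],u[0]])
        L=np.c_[(P[:,:2]-[.562,-.084])@u,(P[:,:2]-[.562,-.084])@v,P[:,2]]*1000
        reg=(abs(L[:,0]-6)<140)&(abs(L[:,1])<58)
        b=L[reg&(abs(L[:,2]-12)<3)]
        # y edges as function of x -> yaw
        xs=np.arange(-115,100,12); e=[]
        for x in xs:
            w=b[abs(b[:,0]-x)<8][:,1]
            if len(w)>8: e.append((x,w.min(),w.max()))
        e=np.array(e); print(n,'base x',np.percentile(b[:,0],[.5,99.5]).round(1)); print(' edges',np.polyfit(e[:,0],e[:,1],1).round(3),np.polyfit(e[:,0],e[:,2],1).round(3))
        for sx in (-54,54):
            w=L[reg&(abs(L[:,0]-sx)<22)&(L[:,2]>48)&(L[:,2]<58)]; print(' saddle',sx,len(w),np.percentile(w,[3,97],0).round(1).tolist())
        w=L[reg&(L[:,2]>58)&(L[:,2]<70)]; print(' plates',[np.percentile(w[(w[:,0]*s>70)&(w[:,0]*s<100)],[3,97],0).round(1).tolist() for s in (-1,1) if ((w[:,0]*s>70)&(w[:,0]*s<100)).sum()>4])
E
python3 go.py .562 -.084 .17 -7.3 1
```

```text
top base x [-123.   136.4]
 edges [ 1.0000e-03 -4.9221e+01] [-1.1000e-02  4.8343e+01]
 saddle -54 109 [[-65.2, -46.9, 48.5], [-41.3, 45.2, 56.4]]
 saddle 54 114 [[42.3, -47.1, 48.1], [66.9, 44.9, 56.3]]
 plates [[[-90.2, -23.3, 58.7], [-84.7, 23.9, 67.7]], [[84.5, -24.3, 58.2], [91.5, 20.6, 67.3]]]
side base x [-124.   132.9]
 edges [ 2.3000e-02 -4.5923e+01] [-1.2000e-02  5.0048e+01]
 saddle -54 113 [[-65.9, -42.5, 48.3], [-40.8, 46.8, 55.7]]
 saddle 54 96 [[41.6, -46.6, 48.2], [66.8, 47.2, 55.0]]
 plates [[[-90.3, -21.7, 61.0], [-87.2, 25.0, 66.3]], [[84.4, -23.6, 58.1], [92.7, 21.6, 64.8]]]
err mm [-237.9  108.9  -31.1] [-2.000e-02 -7.000e-02  7.648e+01]
10 -0.59 0.27 -0.08 0 0 0.89; -0.55 0.35 -0.08 0 0 0.89; -0.50 0.42 -0.08 0 0 0.89; -0.44 0.48 -0.08 0 0 0.89; -0.37 0.54 -0.08 0 0 0.89; -0.30 0.58 -0.08 0 0 0.89; -0.22 0.62 -0.08 0 0 0.89; -0.13 0.64 -0.08 0 0 0.89; -0.05 0.65 -0.08 0 0 0.89; 0.04 0.65 -0.08 0 0 0.89
```

```bash
python3 -m pendant '-0.59 0.27 -0.08 0 0 0.89; -0.55 0.35 -0.08 0 0 0.89; -0.50 0.42 -0.08 0 0 0.89; -0.44 0.48 -0.08 0 0 0.89; -0.37 0.54 -0.08 0 0 0.89; -0.30 0.58 -0.08 0 0 0.89; -0.22 0.62 -0.08 0 0 0.89; -0.13 0.64 -0.08 0 0 0.89; -0.05 0.65 -0.08 0 0 0.89; 0.04 0.65 -0.08 0 0 0.89; 0 0 0 0 0 0; 0 0 0 0 0 0'
python3 st.py; python3 go.py .562 -.084 .12 -7.4 2
```

```text
time: 19.7
ee_pos: [0.5611, -0.0838, 0.1686]
tcp_rot: [0.0, 0.998, -0.064, -0.002]
force: [-0.5, 0.9, -3.8]
finger_gap: 0.067
grasp_force: 51.7
[ 0.5611 -0.0838  0.1686] zdir [-0.004 -0.    -1.   ]
err mm [ 1.   1.6 48.8] [-0.01  0.19  0.22]
2 0.01 0.02 0.61 0 0.01 0.01; 0.01 0.02 0.61 0 0.01 0.01
```

```bash
cat > look.py <<'E'
import sys
from h import *
p,r=pose(); a=np.radians(-7.4); u=np.array([np.cos(a),np.sin(a)]); v=np.array([-u[1],u[0]])
zt=float(sys.argv[2]); ims=[]
for n in ['top','side']:
    im,d=bot.camera(n);P=cloud(n,d)
    L=np.dstack([(P[...,:2]-[.562,-.084])@u,(P[...,:2]-[.562,-.084])@v,P[...,2]])*1000
    m=(abs(L[...,0])<100)&(abs(L[...,1])<20)&(abs(L[...,2]-zt)<8)&(abs(L[...,0])>30)
    q=L[m]; X=np.c_[q[:,:2],np.ones(len(q))]; f=np.linalg.lstsq(X,q[:,2],rcond=None)[0]
    print(n,len(q),np.percentile(q,[1,99],0).round(1).tolist(),'slope',f.round(3))
    uu,vv=map(int,pix(n,[.57,-.084,.12])); ims.append(cv2.resize(im[max(vv-60,0):vv+60,uu-60:uu+60],(400,400),interpolation=cv2.INTER_CUBIC))
cv2.imwrite(f'pics/{sys.argv[1]}.png',np.hstack(ims))
E
python3 look.py d1 203
```

```text
Traceback (most recent call last):
  File "look.py", line 10, in <module>
    print(n,len(q),np.percentile(q,[1,99],0).round(1).tolist(),'slope',f.round(3))
                   ~~~~~~~~~~~~~^^^^^^^^^^^^
IndexError: index -1 is out of bounds for axis 0 with size 0
```

```bash
sed -i 's/^    q=L\[m\];/    q=L[m] if m.sum()>3 else np.zeros((4,3));/' look.py; python3 look.py d1 203
```

```text
top 4 [[0.0, 0.0, 0.0], [0.0, 0.0, 0.0]] slope [0. 0. 0.]
side 343 [[-76.0, -15.7, 195.8], [97.8, 19.8, 208.5]] slope [ 1.30000e-02 -1.50000e-02  2.01503e+02]
```

View pics/d1.png

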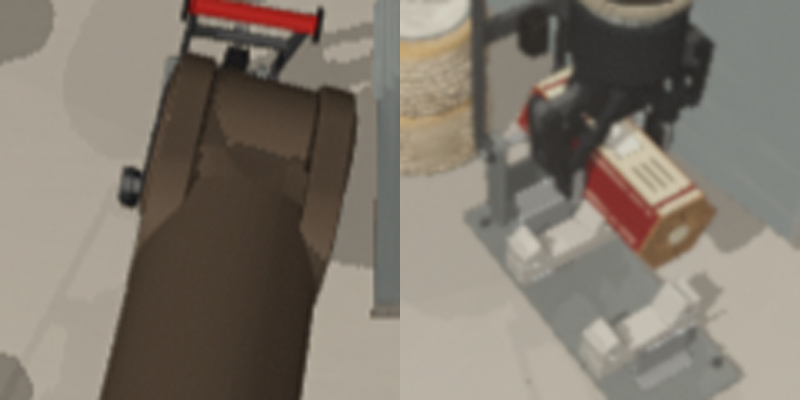

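```bash
python3 -m pendant '0.02 0.03 0.5 0 0.01 0.01; 0.02 0.03 0.7 0 0.01 0.01; 0 0 0 0 0 0; 0 0 0 0 0 0; 0 0 0 0 0 0'; python3 go.py .562 -.084 .061 -7.4 4
```

```text
time: 20.45
ee_pos: [0.5641, -0.0859, 0.123]
tcp_rot: [0.0, 0.998, -0.065, 0.002]
force: [-0.2, 0.3, -3.0]
finger_gap: 0.0665
grasp_force: 52.6
err mm [-2.5 -1.6 62. ] [-0.   -0.18 -0.05]
4 -0.02 -0.01 0.39 0 -0.01 0; -0.02 -0.01 0.39 0 -0.01 0; -0.01 -0.01 0.39 0 -0.01 0; -0.01 -0.01 0.39 0 -0.01 0
```

```bash
python3 -m pendant '-0.05 -0.04 0.3 0 0 0; 0 0 0.4 0 0 0; 0 0 0.3 0 0 0; 0 0 0 0 0 0; 0 0 0 0 0 0'; python3 go.py .562 -.084 .061 -7.4 2
```

```text
time: 20.95
ee_pos: [0.5616, -0.0842, 0.0817]
tcp_rot: [0.0, 0.998, -0.065, 0.001]
force: [-1.4, 0.4, -2.5]
finger_gap: 0.0669
grasp_force: 52.6
err mm [ 0.4 -0.3 20.7] [ 0.01 -0.08 -0.08]
2 0 0 0.26 0 0 0; 0 0 0.26 0 0 0
```

```bash
python3 -m pendant '0 0 0.2 0 0 0; 0 0 0.15 0 0 0; 0 0 0.1 0 0 0; 0 0 0.05 0 0 0; 0 0 0 0 0 0; 0 0 0 0 0 0'; python3 go.py .562 -.084 .059 -7.4 1
```

```text
time: 21.55
ee_pos: [0.5617, -0.0842, 0.0619]
tcp_rot: [0.0, 0.998, -0.065, 0.001]
force: [0.1, -0.9, -3.1]
finger_gap: 0.067
grasp_force: 52.6
err mm [ 0.3 -0.2  2.9] [ 0.01 -0.1  -0.08]
1 0.01 -0.01 0.07 0 -0.01 -0.01
```

```bash
python3 -m pendant '0 0 0.07 0 0 0; 0 0 0.03 0 0 0; 0 0 0 0 0 0; 0 0 0 0 0 0'
python3 -m pendant '0 0 0 0 0 0; 0 0 0 0 0 0; 0 0 0 0 0 0; 0 0 0 0 0 0' 0
python3 -m pendant '0 0 -0.3 0 0 0; 0 0 -0.6 0 0 0; 0 0 -0.9 0 0 0; 0 0 -0.9 0 0 0; 0 0 -0.9 0 0 0; 0 0 -0.9 0 0 0; 0 0 -0.9 0 0 0; 0 0 0 0 0 0'
python3 look.py d2 92
```

```text
time: 21.95
ee_pos: [0.5621, -0.0841, 0.0597]
tcp_rot: [-0.0, 0.998, -0.066, 0.002]
force: [-7.2, 2.3, 20.5]
finger_gap: 0.0668
grasp_force: 54.6
time: 22.35
ee_pos: [0.5617, -0.0842, 0.0577]
tcp_rot: [0.0, 0.998, -0.065, 0.001]
force: [0.3, 0.2, 0.0]
finger_gap: 0.0853
grasp_force: 0.0
time: 23.15
ee_pos: [0.5635, -0.0848, 0.2797]
tcp_rot: [-0.0, 0.998, -0.065, 0.005]
force: [-0.3, 0.6, 0.3]
finger_gap: 0.0855
grasp_force: 0.0
top 4 [[0.0, 0.0, 0.0], [0.0, 0.0, 0.0]] slope [0. 0. 0.]
side 446 [[-75.0, -18.7, 85.2], [73.4, 19.7, 94.6]] slope [ 7.0000e-03 -4.6000e-02  9.1444e+01]
```

View pics/d2.png

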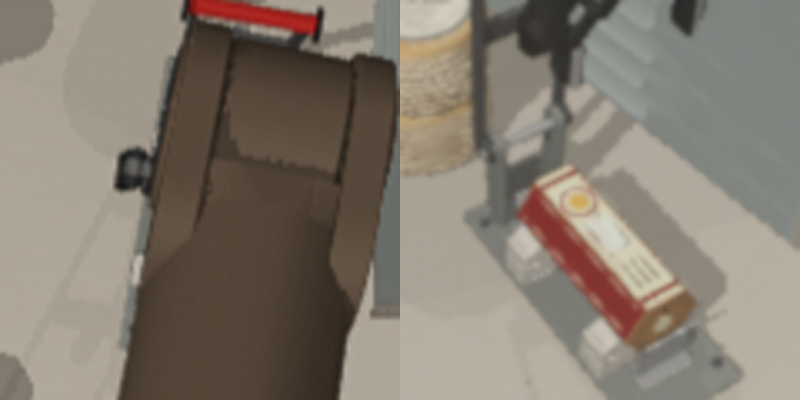

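```bash
python3 - <<'E'
from h import *
p,r=pose()
p,r=rows(p,r,np.array([.60,-.09,.40]),Rt(82.6,0),ang=.135)
p,r=rows(p,r,np.array([.68,-.10,.40]),Rt(82.6,0))
E
```

```text
12 0.08 0 -0.26 0 0 -0.87; 0.08 0.01 -0.26 0 0 -0.87; 0.08 0.02 -0.26 0 0 -0.87; 0.08 0.03 -0.26 0 0 -0.87; 0.07 0.04 -0.26 0 0 -0.87; 0.06 0.05 -0.26 0 0 -0.87; 0.06 0.06 -0.26 0 0 -0.87; 0.05 0.07 -0.26 0 0 -0.87; 0.04 0.07 -0.26 0 0 -0.87; 0.03 0.08 -0.26 0 0 -0.87; 0.02 0.08 -0.26 0 0 -0.87; 0.01 0.08 -0.26 0 0 -0.87
3 0 0.67 0 0 0 0; 0 0.67 0 0 0 0; 0 0.67 0 0 0 0
```

```bash
python3 -m pendant '0.08 0 -0.26 0 0 -0.87; 0.08 0.01 -0.26 0 0 -0.87; 0.08 0.02 -0.26 0 0 -0.87; 0.08 0.03 -0.26 0 0 -0.87; 0.07 0.04 -0.26 0 0 -0.87; 0.06 0.05 -0.26 0 0 -0.87; 0.06 0.06 -0.26 0 0 -0.87; 0.05 0.07 -0.26 0 0 -0.87; 0.04 0.07 -0.26 0 0 -0.87; 0.03 0.08 -0.26 0 0 -0.87; 0.02 0.08 -0.26 0 0 -0.87; 0.01 0.08 -0.26 0 0 -0.87'
python3 -m pendant '0 0.67 0 0 0 0; 0 0.67 0 0 0 0; 0 0.67 0 0 0 0; 0 0 0 0 0 0; 0 0 0 0 0 0' 0
python3 go.py .68 -.1 .322 82.6 4; python3 -c "
from h import *
print(bot.observe()['qpos'].round(2))
bot.camera('side');print(bot.find_in('side','handle')[:1],pix('side',[.68,-.1,.326]))"
```

```text
time: 24.45
ee_pos: [0.5997, -0.0895, 0.3975]
tcp_rot: [-0.0, 0.752, 0.66, -0.0]
force: [0.1, 0.0, 0.9]
finger_gap: 0.0855
grasp_force: 0.0
time: 24.95
ee_pos: [0.6796, -0.1004, 0.3967]
tcp_rot: [-0.0, 0.753, 0.658, -0.001]
force: [-0.5, -0.3, -1.0]
finger_gap: 0.0852
grasp_force: 0.0
err mm [ 0.5  0.5 74.7] [-0.1   0.03 -0.37]
4 0 0 0.47 0 0 -0.01; 0 0 0.47 0 0 -0.01; 0 0 0.47 0 0 -0.01; 0 0 0.47 0 0 -0.01
[ 0.01  0.48  0.1   1.14 -0.05  1.53 -0.03]
[{'position': [259.0, 113.6], 'conf': 0.85}] [np.float64(259.3167780374436), np.float64(76.64355612798904)]
```

```bash
python3 -m pendant '0 0 0.5 0 0 0; 0 0 0.6 0 0 0; 0 0 0.5 0 0 0; 0 0 0.25 0 0 0; 0 0 0 0 0 0; 0 0 0 0 0 0'
python3 -m pendant '0 0 0 0 0 0; 0 0 0 0 0 0; 0 0 0 0 0 0; 0 0 0 0 0 0; 0 0 0 0 0 0; 0 0 0 0 0 0' 1 30
python3 -c "
from h import *
p,r=pose();u=np.array([.9917,-.129]);print(p,(p[:2]-[.562,-.084])@u, p[2])"
```

```text
time: 25.65
ee_pos: [0.68, -0.1004, 0.326]
tcp_rot: [0.001, 0.753, 0.658, 0.001]
force: [0.5, -0.8, 0.7]
finger_gap: 0.0852
grasp_force: 0.0
time: 26.25
ee_pos: [0.6802, -0.1004, 0.325]
tcp_rot: [0.001, 0.753, 0.658, 0.001]
force: [1.1, -1.4, 1.8]
finger_gap: 0.0129
grasp_force: 29.3
[ 0.68019304 -0.10041504  0.32500015] 0.11932957802282644 0.32500015461221143
```

```bash
python3 - <<'E'
import numpy as np
B=lambda t:np.array([112-222*np.cos(t)+12*np.sin(t),104+222*np.sin(t)+12*np.cos(t)])
ts=np.linspace(1.55,.05,13); 
print(';'.join(f'0 {d[0]/40:.2f} {-d[1]/40:.2f} 0 0 0' for d in np.diff([B(t) for t in ts],axis=0)))
for t in (.05,.0,-.03,-.05):print(t,B(t))
E
```

```text
0 -0.69 0.02 0 0 0;0 -0.69 0.11 0 0 0;0 -0.67 0.19 0 0 0;0 -0.64 0.27 0 0 0;0 -0.60 0.35 0 0 0;0 -0.55 0.42 0 0 0;0 -0.49 0.49 0 0 0;0 -0.43 0.55 0 0 0;0 -0.36 0.59 0 0 0;0 -0.28 0.63 0 0 0;0 -0.20 0.67 0 0 0;0 -0.12 0.68 0 0 0
0.05 [-109.12280778  127.0803787 ]
0.0 [-110.  116.]
-0.03 [-110.26005349  109.33559936]
-0.05 [-110.32230784  104.88962755]
```

```bash
python3 -m pendant '0 -0.69 0.02 0 0 0;0 -0.69 0.11 0 0 0;0 -0.67 0.19 0 0 0;0 -0.64 0.27 0 0 0;0 -0.60 0.35 0 0 0;0 -0.55 0.42 0 0 0;0 0 0 0 0 0'
python3 -m pendant '0 -0.49 0.49 0 0 0;0 -0.43 0.55 0 0 0;0 -0.36 0.59 0 0 0;0 -0.28 0.63 0 0 0;0 -0.20 0.67 0 0 0;0 -0.12 0.68 0 0 0;0 0 0 0 0 0;0 0 0 0 0 0'
cat > th.py <<'E'
from h import *
p,r=pose();u=np.array([.9917,-.129]);x=(p[:2]-[.562,-.084])@u*1000; z=p[2]*1000+1
print('local',x,z,'theta',np.arctan2(z-104,112-x)-np.arctan2(12,222),'rad',np.hypot(z-104,112-x), bot.observe()['force'])
E
python3 th.py
```

```text
time: 26.95
ee_pos: [0.5255, -0.0792, 0.2689]
tcp_rot: [-0.0, 0.753, 0.658, -0.0]
force: [-0.6, 0.1, 1.9]
finger_gap: 0.0126
grasp_force: 31.8
time: 27.75
ee_pos: [0.455, -0.0697, 0.1259]
tcp_rot: [0.001, 0.753, 0.658, 0.001]
force: [1.2, 0.6, 1.7]
finger_gap: 0.013
grasp_force: 34.1
local -107.91642330445411 126.93810084388402 theta 0.04992641945698098 rad 221.10945187700148 [1.18197543 0.61048662 1.6696994 ]
```

```bash
python3 -m pendant '0 -0.02 0.15 0 0 0;0 0 0.12 0 0 0;0 0 0.1 0 0 0;0 0 0 0 0 0;0 0 0 0 0 0'; python3 th.py
```

```text
time: 28.25
ee_pos: [0.454, -0.0695, 0.1114]
tcp_rot: [0.001, 0.753, 0.658, 0.001]
force: [1.2, -0.1, 8.3]
finger_gap: 0.0129
grasp_force: 34.6
local -108.95712412710077 112.41099341595401 theta -0.015953691903854865 rad 221.1171533661788 [ 1.19256257 -0.14393338  8.28324099]
```

```bash
python3 -m pendant '0 0 0.08 0 0 0;0 0 0.05 0 0 0;0 0 0 0 0 0;0 0 0 0 0 0'; python3 th.py;  python3 -m pendant '0 0 0.06 0 0 0;0 0 0.05 0 0 0;0 0 0 0 0 0;0 0 0 0 0 0'; python3 th.py
```

```text
time: 28.65
ee_pos: [0.4538, -0.0695, 0.1068]
tcp_rot: [0.001, 0.753, 0.658, 0.001]
force: [-2.9, 0.8, 18.8]
finger_gap: 0.0126
grasp_force: 36.0
local -109.15272338482916 107.82286146452454 theta -0.036717151773797224 rad 221.18576204245994 [-2.89622209  0.80643427 18.84377533]
time: 29.05
ee_pos: [0.4538, -0.0695, 0.1041]
tcp_rot: [0.001, 0.753, 0.658, 0.002]
force: [-12.6, 2.0, 49.7]
finger_gap: 0.0123
grasp_force: 39.5
local -109.14461271267683 105.09085818224897 theta -0.04906875830603123 rad 221.14730317915615 [-12.58878613   2.02564682  49.74460031]
```

```bash
python3 -m pendant '0 0 -0.2 0 0 0;0 0 -0.2 0 0 0;0 0.02 -0.2 0 0 0; 0 0.12 -0.68 0 0 0;0 0.2 -0.67 0 0 0;0 0.28 -0.63 0 0 0;0 0.36 -0.59 0 0 0;0 0.43 -0.55 0 0 0;0 0.49 -0.49 0 0 0; 0 0 0 0 0 0'; python3 th.py
python3 -m pendant '0 0.55 -0.42 0 0 0;0 0.60 -0.35 0 0 0;0 0.64 -0.27 0 0 0;0 0.67 -0.19 0 0 0;0 0.69 -0.11 0 0 0;0 0 0 0 0 0;0 0 0 0 0 0'; python3 th.py
```

```text
time: 30.05
ee_pos: [0.5339, -0.0804, 0.2709]
tcp_rot: [0.004, 0.753, 0.658, 0.004]
force: [16.6, -1.9, -19.0]
finger_gap: 0.0125
grasp_force: 34.4
local -28.289979597530973 271.8945053421034 theta 0.8207296968277962 rad 218.79178069467153 [ 16.58929285  -1.88849942 -18.96411735]
time: 30.75
ee_pos: [0.6535, -0.0969, 0.3235]
tcp_rot: [0.001, 0.753, 0.658, 0.001]
force: [1.1, 0.3, 4.6]
finger_gap: 0.0124
grasp_force: 34.0
local 92.36647323797976 324.52788032945057 theta 1.427999258225404 rad 221.4001386081667 [1.12238095 0.26877314 4.60872316]
```

Release and retreat straight up, then back away.

```bash
python3 -m pendant '0 0 0 0 0 0;0 0 0 0 0 0;0 0 0 0 0 0;0 0.5 0 0 0 0;0 0 0 0 0 0' 0
python3 -m pendant '0 0 -0.4 0 0 0;0 0 -0.8 0 0 0;0 0 -0.8 0 0 0;0 -0.6 0 0 0 0;0 -0.9 0 0 0 0;0 -0.9 0 0 0 0;0 -0.9 0 0 0 0;0 -0.9 0 0 0 0;0 -0.9 0 0 0 0; 0 0 0 0 0 0;0 0 0 0 0 0'
cat > look2.py <<'E'
from h import *
ims=[]
for n in ['top','side']:
    im,d=bot.camera(n);uu,vv=map(int,pix(n,[.57,.0,.12])); ims.append(cv2.resize(im[max(vv-110,0):max(vv-110,0)+200,uu-100:uu+100],(400,400),interpolation=cv2.INTER_CUBIC))
    P=cloud(n,d);hsv=cv2.cvtColor(im,cv2.COLOR_BGR2HSV)
    red=(hsv[...,1]>150)&((hsv[...,0]<8)|(hsv[...,0]>172))&(P[...,2]>.29)&(P[...,0]>.6)
    print(n,P[red].mean(0))
cv2.imwrite('pics/f.png',np.hstack(ims))
E
python3 look2.py
```

```text
time: 31.25
ee_pos: [0.6732, -0.0994, 0.3228]
tcp_rot: [0.0, 0.753, 0.658, 0.0]
force: [0.9, 0.5, 0.6]
finger_gap: 0.0831
grasp_force: 0.0
time: 32.35
ee_pos: [0.4693, -0.0718, 0.4037]
tcp_rot: [0.001, 0.753, 0.658, 0.001]
force: [0.7, -1.1, -0.6]
finger_gap: 0.0852
grasp_force: 0.0
top [ 0.68079272 -0.10216257  0.33242183]
side [ 0.6770677  -0.10172341  0.33023572]
```

View pics/f.png

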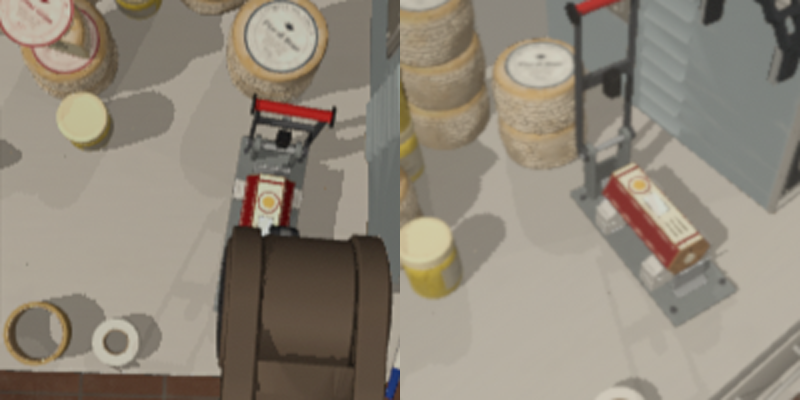

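The arm is back up, the carton is seated with its label up, and the gripper is clear. Handing in.

```bash
python3 -c "
from station import bot
print(bot.close_job())"
```

```text
the job is handed in; nothing more can be done
None
```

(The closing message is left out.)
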